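Reset the tripped breaker under the push-latch cover

TASK

One of the breakers in the dust extractor's supply box has tripped. Press down on the pad of the blue cover to pop it open, push the breaker button that has jumped out back in until it stays in, then swing the cover down and press it until it is latched shut again. Do it all with the fingertips: do not grip or pull anything, and leave the things round the box where they are.

Things in the scene. Friction and masses are not known exactly. Their poses are not given: they have to be found in the camera images.
- supply_box: grey sheet-metal box screwed to the worktop, 126 (x) x 164 (y) x 52 mm, side flanges out to 105 mm from its middle; origin: centre of the underside; x axis towards the hinge (away from the robot, within 20 degrees), y left, z up. Blue cover 140 x 180 mm on top. Inside, a panel 40 mm above the worktop with three buttons in a row, and a black latch housing at box x -58 to -42 mm, 57 mm high
- cover (a joint): angle of the blue cover, rad: 0 latched shut and level, 1.75 fully open (upright, leaning 10 degrees back), negative pressed in past latched (stop at -0.08). Sprung open. Push-push latch: pressed in to the stop and let go, the shut cover swings fully open by itself in about 2 s; swung down, pressed in to the stop and let go, it stays latched at 0. Its inner face (grey lining) is not for fingers
- cover_press (a point): middle of the black ribbed press pad (26 x 56 mm) on the cover's outer face, 118 mm from the hinge axis, 20 mm from the front edge; 71 mm above the worktop when latched; moves with the cover. The stop is 9 to 10 mm below the latched height; it takes about 2 N to get there, more force then only loads the stop. Closing the open cover takes 1 to 2 N here
- cover_hinge (a point): middle of the cover's hinge axis, 66 mm above the worktop, 66.5 mm behind the box's centre; the axis runs along the box's y. The outer face lies 4 mm above the axis when shut. Fully open, the cover's upper edge is 204 mm above the worktop; from there it is pushed forward and down on its outer face, from the hinge side
- button_a (a joint): travel of a breaker button, m: 0 is tripped (jumped out, red band showing under its black cap), about 0.0067 is set (stays in), 0.008 is the bottom of its travel. It snaps in past about 0.004 under 3 to 4 N and springs back out if pushed less far
- button_b (a joint): travel of a breaker button, m: 0 is tripped (jumped out, red band showing under its black cap), about 0.0067 is set (stays in), 0.008 is the bottom of its travel. It snaps in past about 0.004 under 3 to 4 N and springs back out if pushed less far
- button_c (a joint): travel of a breaker button, m: 0 is tripped (jumped out, red band showing under its black cap), about 0.0067 is set (stays in), 0.008 is the bottom of its travel. It snaps in past about 0.004 under 3 to 4 N and springs back out if pushed less far
- button_a_top (a point): centre of the top of that button's black cap (14 mm across), in a row along the box's y at box x = -18 mm, 42 mm apart; 55 mm above the worktop when tripped, 49 mm when set. Which button stands where in the row varies
- button_b_top (a point): centre of the top of that button's black cap (14 mm across), in a row along the box's y at box x = -18 mm, 42 mm apart; 55 mm above the worktop when tripped, 49 mm when set. Which button stands where in the row varies
- button_c_top (a point): centre of the top of that button's black cap (14 mm across), in a row along the box's y at box x = -18 mm, 42 mm apart; 55 mm above the worktop when tripped, 49 mm when set. Which button stands where in the row varies
- polish_pot: small round pot with a tan lid, 62 mm across and 35 mm high, loose, standing left of the box; origin at the centre of its underside
- sanding_sleeve: teal sanding sleeve, 61 mm across and 64 mm high, loose, standing left of the box; origin at the centre of its underside
- cork_block: brown cork block 105 x 50 x 32 mm, loose, lying right of the box; origin at the centre of its underside

How it is judged (in metres and radians):
On the way, in this order (a step that is already met when the one before it is completed fails the run):
1. the cover is pressed in past its latched position (value of joint cover below -0.04 rad), for 0.02 s.
2. the cover has popped wide open (value of joint cover above 1.4 rad), for 0.1 s.
3. with the cover open, the tripped breaker button is pushed in so that all three are in (value of joint cover above 1.2 rad and value of joint each of button_a, button_b, button_c above 0.0052 m), for 0.2 s.
4. the cover is pressed in past its latched position again (value of joint cover below -0.03 rad), for 0.02 s.
At the end, for the whole second after the job is handed in: The cover is latched shut and stays so (between -0.02 and 0.03 rad), and all three breaker buttons are in (over 5.2 mm) (value of joint cover between -0.02 and 0.03 rad and value of joint each of button_a, button_b, button_c above 0.0052 m); the robot touches nothing.
It fails at once if the fingers grip, pull or push the inner face of the cover (contact force between the fingers and cover_c0 above 2 N).
It fails at once if the polish pot is shoved or lifted more than 20 mm from its place (distance of polish_pot from where it was at the start of the episode above 0.02 m).
It fails at once if the sanding sleeve is shoved or lifted more than 20 mm from its place (distance of sanding_sleeve from where it was at the start of the episode above 0.02 m).
It fails at once if the cork block is shoved or lifted more than 20 mm from its place (distance of cork_block from where it was at the start of the episode above 0.02 m).
It also fails if it takes over 48 s, if anything falls off the work surface, if the arm or the gripper's body presses on something with over 40 N, if the wrist force passes 120 N, or if a joint passes its speed limit or range.

ROBOT

A 7-joint arm with a two-finger parallel gripper is mounted at the origin on a cart in front of the work surface, level with it; the furniture and walls round the work are solid. World frame = base frame: x ahead of the robot, y to its left, z up, the work surface at z = 0. Lengths are in mm, angles in rad, forces in N, time in s.
With the tool pointing down it reaches from about 400 to 875 mm from the base axis. Payload 4.4 kg.
Tool frame: the origin (TCP) lies midway between the tips of the shut fingers; the grasp point (between the pads) lies 19 mm behind it; z points along the fingers, y is the line along which they close (so a half turn about z gives the same grasp; the last joint's range is limited). The gripper opens to 85 mm and grips with 20 to 120 N. Pads are 22 mm wide; open, the fingers measure 114 mm over their backs; the gripper's body (76 mm by 85 mm) begins 54 mm behind the grasp point. The pads swing forward as they close: fully open they stand 13 mm farther back than shut.
Start: joints at [-1.183, 0.628, 0.038, 1.517, -0.027, 0.996, -0.02], TCP at [284.929, 584.237, 231.313] pointing down, gripper open.
Joint ranges: [-3.06, 3.06], [-0.37, 2.12], [-1.25, 1.32], [0.18, 2.47], [-1.1, 4.24], [0.23, 1.98], [-2.94, 2.94]. Speed limits (rad/s): [2.57, 2.57, 3.14, 3.14, 3.14, 3.14, 3.14].

INTERFACE

Orientations are given as [roll, pitch, yaw] about the fixed x, y, z axes, in that order (R = Rz(yaw) Ry(pitch) Rx(roll)).
In Python, from cell import read_state, get_image, finish_job gives the robot as it stands.
- The arm moves only by the tool send_rows, never from a script. Its argument "series" is a list of rows, each an object of numbers: "ax", "ay", "az": the turn, a rotation vector about the tool's x, y, z in rad; "dx", "dy", "dz": the shift along the tool's x, y, z in cm; "hand": the closure, from 0 (fully open) to 1 (shut). In form: [{"ax": .., "ay": .., "az": .., "dx": .., "dy": .., "dz": .., "hand": ..}, ...]. A call has 1 to 10 rows; each row is the pose to reach, as a shift and turn from the pose commanded when the call began, along the tool's axes at that moment; what a row does not reach only later rows make up. A row lasts 1/10 s, in which the tool goes at most 50 mm and 8.59 degrees, less where a joint would pass 70% of its speed; a pose out of reach is approached as far as the arm can. A call with a gripper value outside its range is refused whole. The fingers move at their own pace and stop on an object; the grip force is fixed at half the most. Time passes only in rows, so rows that repeat a pose let the fingers close. It gives the time, the measured TCP pose, the force, the opening and the grip force at its end, in the units of the state.
- read_state(): the state, without advancing time (a new reading comes with each control period).
- get_image(name): name is "scene" or "side" or "wrist"; returns a dict with "pixels" (400x640x3 uint8, red, green, blue), "mtx" (3x3 intrinsics, pixels), "R" (3x3) and "t" (3): a world point X has camera coordinates R X + t. Camera axes: x right, y down, z forward; pixel columns grow to the right and rows downward; lengths in mm; the calibration is good to about 2 mm. A picture is of the moment at which its call begins. There is no depth.
- finish_job(): hands the job in; it is judged then, once.
The state is a dict: "clock": time; "qpos": joint angles; "qd": joint speeds; "tau": joint torques, N m; "eef_pos": TCP position; "tool_rot": TCP orientation; "force": force on the tool from outside, world axes, zero at the start; "torque": the same for the moment, N m; "width": finger opening in mm; "gripper_force": force on a finger pad.
Only numpy, scipy, OpenCV 4.12 (cv2) and the standard library are available. Lean on these libraries where they do the work, as an engineer would, in place of code of your own. Each camera call takes 0.05 s, during which the arm holds its last target. There are 200 camera calls.

## Working session

There is one attempt and no reset: what is moved stays moved. The work goes in short steps, Python scripts to look and compute and a tool call to move; the robot and the scene stay as the last step left them, time stands still between calls to the robot, and variables do not carry over. Pictures are saved under pics/ and viewed, at most 10 in all, crops included, and the job is handed in when it is done.

Besides the shell and the picture viewer there is one more tool, called as name(argument=value, ...), one argument or row to a line, values as JSON. send_rows: Moves the arm, as the interface text tells. Its arguments: {"type":"object","properties":{"series":{"type":"array","items":{"type":"object","properties":{"ax":{"type":"number"},"ay":{"type":"number"},"az":{"type":"number"},"dx":{"type":"number"},"dy":{"type":"number"},"dz":{"type":"number"},"hand":{"type":"number"}}}}},"required":["series"]}

```bash
mkdir -p pics; ls
python3 - <<'E'
from cell import *
import cv2,json
s=read_state();print({k:s[k] for k in('clock','eef_pos','tool_rot','width','force')})
for n in('scene','side'):
    im=get_image(n);cv2.imwrite(f'pics/{n}0.png',im['pixels'][:,:,::-1].copy())
    print(n,im['mtx'],im['R'],im['t'])
E
```

```text
pics
{'clock': 0.0, 'eef_pos': array([284.66196565, 583.64769436, 230.39110543]), 'tool_rot': array([-3.13968574e+00,  3.48421834e-05,  2.68778264e+00]), 'width': 85.3825605908357, 'force': array([ 0.48390267, -0.36827777, -0.15759312])}
scene [[492.20588755   0.         310.69012284]
 [  0.         492.20588755 203.00831233]
 [  0.           0.           1.        ]] [[ 0.78368627 -0.62112358 -0.00642909]
 [-0.26857005 -0.32949215 -0.90515471]
 [ 0.5600946   0.71108398 -0.42503367]] [-400.25462092  240.70910391  781.45501452]
side [[441.61098202   0.         315.34698819]
 [  0.         441.61098202 201.43315178]
 [  0.           0.           1.        ]] [[ 0.99421018 -0.10722152  0.00704709]
 [-0.0590513  -0.59998922 -0.79782572]
 [ 0.08977226  0.79279032 -0.60284696]] [-563.04987998  137.87899635  893.08419356]
```

View pics/scene0.png

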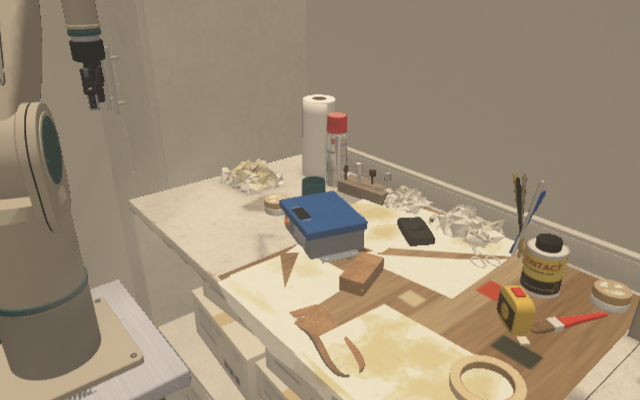

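View pics/side0.png

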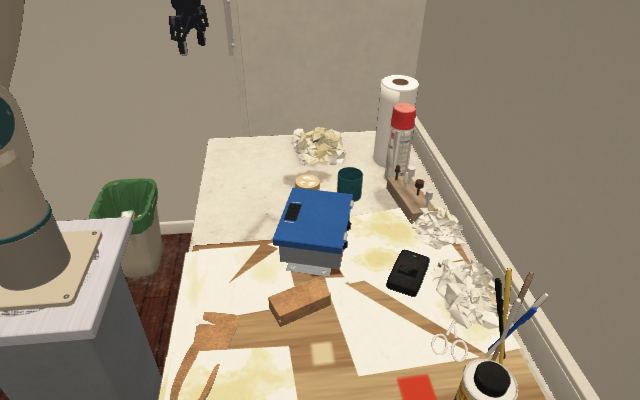

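The scene view shows the shut blue cover at about (322,213) with its pad at (301,213). In the side view the cover has corners near (287,190), (353,195), (343,248) and (276,240), with the pad at (293,212). The pot and sleeve are on the left, and the cork block is on the right in front.

```bash
cat > h.py <<'E'
import numpy as np,cv2
from cell import *
def ray(im,uv,z):
    K,R,t=im['mtx'],im['R'],im['t'];d=R.T@np.linalg.inv(K)@np.array([*uv,1.]);c=-R.T@t
    return c+d*(z-c[2])/d[2]
def proj(im,X):
    p=(im['R']@np.asarray(X,float).T).T+im['t'];p=p@im['mtx'].T;return p[:,:2]/p[:,2:]
def togo(target):  # world target mm -> tool shift cm
    from scipy.spatial.transform import Rotation as Ro
    s=read_state();return Ro.from_euler('xyz',s['tool_rot']).inv().apply(np.array(target)-s['eef_pos'])/10
E
python3 - <<'E'
from h import *
from scipy.optimize import least_squares
for n in('scene','side'):
    im=get_image(n);p=im['pixels'];hsv=cv2.cvtColor(p,cv2.COLOR_RGB2HSV)
    m=((hsv[...,0]>100)&(hsv[...,0]<125)&(hsv[...,1]>150)&(hsv[...,2]>60)).astype(np.uint8)
    m[:, :240]=0; m[:,380:]=0
    c=max(cv2.findContours(m,cv2.RETR_EXTERNAL,cv2.CHAIN_APPROX_NONE)[0],key=cv2.contourArea)
    f=np.zeros_like(m);cv2.drawContours(f,[c],-1,1,-1)
    # bright top-face vs darker skirt
    v=hsv[...,2][(m>0)];print(n,np.percentile(v,[5,20,50,80,95]))
    hole=((f>0)&(p.max(2)<60)).astype(np.uint8);hole=cv2.erode(f,np.ones((5,5)))*hole
    k,l,st,ce=cv2.connectedComponentsWithStats(hole);i=1+np.argmax(st[1:,4]);print('pad',ce[i],st[i],ray(im,ce[i],71).round(1))
    top=((m>0)&(hsv[...,2]>np.median(v)*.85)).astype(np.uint8)
    c2=max(cv2.findContours(top,cv2.RETR_EXTERNAL,cv2.CHAIN_APPROX_NONE)[0],key=cv2.contourArea)
    for cc in(c,c2):
        q=cv2.approxPolyDP(cv2.convexHull(cc),5,True)[:,0]
        print(q.tolist(),[ray(im,a,70)[:2].round().tolist() for a in q])
    crop=p[165:285,240:400][:,:,::-1];cv2.imwrite(f'pics/{n}c.png',cv2.resize(crop,None,fx=5,fy=5,interpolation=cv2.INTER_CUBIC))
E
```

```text
Traceback (most recent call last):
ValueError: max() iterable argument is empty
```

Run:
```python
from h import *
for n in('scene','side'):
    im=get_image(n);p=im['pixels'];q=p.astype(int)
    if n=='side': print(p[230,310],p[212,293],p[244,310])
    else: print(p[220,330],p[213,301])
    m=((q[...,2]>q[...,0]*1.6+15)&(q[...,2]>q[...,1]*1.25)).astype(np.uint8)
    m[:, :240]=0; m[:,380:]=0
    c=max(cv2.findContours(m,cv2.RETR_EXTERNAL,cv2.CHAIN_APPROX_NONE)[0],key=cv2.contourArea)
    f=np.zeros_like(m);cv2.drawContours(f,[c],-1,1,-1)
    b=q[...,2];v=b[m>0];print(n,np.percentile(v,[5,20,50,80,95]))
    hole=cv2.erode(f,np.ones((5,5)))*(p.max(2)<60).astype(np.uint8)
    k,l,st,ce=cv2.connectedComponentsWithStats(hole);i=1+np.argmax(st[1:,4]);print('pad',ce[i],st[i],ray(im,ce[i],71).round(1))
    top=((m>0)&(b>np.median(v)*.85)).astype(np.uint8)
    c2=max(cv2.findContours(top,cv2.RETR_EXTERNAL,cv2.CHAIN_APPROX_NONE)[0],key=cv2.contourArea)
    for cc in(c,c2):
        h=cv2.approxPolyDP(cv2.convexHull(cc),5,True)[:,0]
        print(h.tolist(),[ray(im,a,70)[:2].round().tolist() for a in h])
    crop=p[165:285,240:400][:,:,::-1];cv2.imwrite(f'pics/{n}c.png',cv2.resize(crop,None,fx=5,fy=5,interpolation=cv2.INTER_CUBIC))
```

```text
[ 77 103 136] [66 63 56]
scene [136. 137. 137. 137. 137.]Traceback (most recent call last):
  File "<stdin>", line 12, in <module>
    return _wrapfunc(a, 'argmax', axis=axis, out=out, **kwds)
    return bound(*args, **kwds)
ValueError: attempt to get argmax of an empty sequence
```

Run:
```python
from h import *
im=get_image('scene');p=im['pixels'];a=cv2.imread('pics/scene0.png')[:,:,::-1]
print(p.shape,p.dtype,p.strides,a[220,330],p[220,330],np.abs(a.astype(int)-p).mean(), read_state()['clock'])
print(a[205:222:3,285:360:12].tolist())
cv2.imwrite('pics/scene1.png',p[:,:,::-1].copy())
```

```text
(400, 640, 3) uint8 (1920, 3, 1) [ 77 102 135] [ 77 102 135] 0.4452096354166667 0.25
[[[82, 103, 134], [80, 103, 135], [77, 102, 134], [77, 104, 138], [76, 102, 137], [76, 101, 135], [221, 200, 152]], [[71, 80, 95], [71, 75, 78], [78, 104, 136], [77, 103, 137], [77, 103, 136], [78, 103, 137], [220, 198, 147]], [[70, 76, 87], [70, 66, 59], [78, 103, 136], [77, 103, 136], [77, 103, 136], [77, 103, 135], [216, 196, 155]], [[108, 104, 97], [67, 63, 57], [76, 94, 118], [77, 102, 135], [76, 101, 134], [77, 101, 134], [79, 102, 134]], [[124, 116, 105], [76, 92, 117], [67, 66, 62], [77, 102, 135], [76, 102, 135], [77, 101, 133], [78, 102, 134]], [[210, 123, 84], [80, 101, 130], [101, 120, 144], [77, 102, 135], [76, 102, 135], [77, 102, 135], [78, 102, 134]]]
```

View pics/scene1.png

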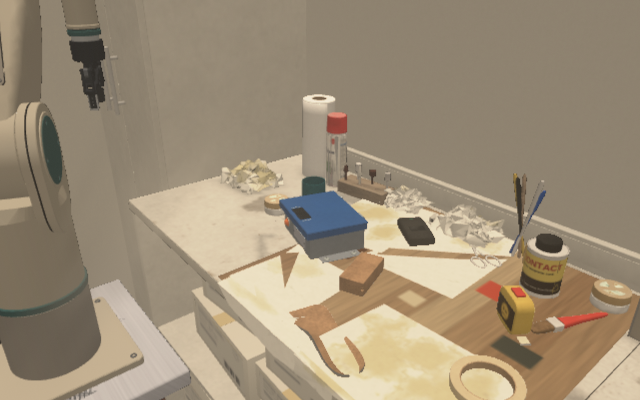

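Same scene as before, but the actual pixel values are paler than they look: blue is about (77,103,136) and the pad about (67,63,57). I'm changing the thresholds to match.

Run:
```python
from h import *
from scipy.optimize import least_squares
ims=[];obs=[]
for n in('scene','side'):
    im=get_image(n);p=im['pixels'];q=p.astype(int)
    m=((q[...,2]-q[...,0]>32)).astype(np.uint8)
    m[:, :240]=0; m[:,380:]=0
    c=max(cv2.findContours(m,cv2.RETR_EXTERNAL,cv2.CHAIN_APPROX_NONE)[0],key=cv2.contourArea)
    hull=cv2.convexHull(c);f=np.zeros_like(m);cv2.drawContours(f,[hull],-1,1,-1)
    hole=cv2.erode(f,np.ones((3,3)))*(q[...,2]<105).astype(np.uint8)
    k,l,st,ce=cv2.connectedComponentsWithStats(hole);i=1+np.argmax(st[1:,4]);print(n,'pad',ce[i],st[i],ray(im,ce[i],71).round(1))
    v=q[...,2][m>0];print(np.percentile(v,[2,10,50,90]))
    h=cv2.approxPolyDP(hull,4,True)[:,0]
    print(h.tolist(),[ray(im,a,70)[:2].round().tolist() for a in h])
    ims.append(im);obs.append((f,ce[i]))
# fit cover slab (z 64..70) silhouette
def model(x):
    c,s=np.cos(x[2]),np.sin(x[2]);R=np.array([[c,-s],[s,c]])
    return lambda P:np.c_[np.asarray(P)[:,:2]@R.T+x[:2],np.asarray(P)[:,2]]
for lo in(62,66):
    P=[[a,b,z] for a in(-71.5,68.5) for b in(-90,90) for z in(lo,70)]
    def res(x):
        r=[]
        for im,(f,pc) in zip(ims,obs):
            g=np.zeros((400,640),np.uint8);h=cv2.convexHull(proj(im,model(x)(P)).astype(np.float32))
            cv2.fillConvexPoly(g,np.round(h*16).astype(np.int32),1,shift=4)
            for A in(f,):
                ma,mb=cv2.moments(A,True),cv2.moments(g,True)
                d=lambda M:np.array([M['m10']/M['m00'],M['m01']/M['m00'],np.sqrt(M['mu20']/M['m00']),np.sqrt(M['mu02']/M['m00']),M['mu11']/M['m00']/15])
                r+=list(d(ma)-d(mb))
            r+=list(.5*(proj(im,model(x)([[-51.5,0,71]]))[0]-pc))
        return np.array(r)
    s=least_squares(res,[620,140,-.1],diff_step=3e-3,x_scale=[10,10,.1]);print(lo,s.x,s.cost,s.fun.round(2))
    x=s.x;print('pad',model(x)([[-51.5,0,71]]),'hinge',model(x)([[66.5,0,66]]))
```

```text
scene pad [300.97887324 213.22535211] [292 207  19  13 142] [519.5  44.4  71. ]
[109. 132. 135. 137.]
[[367, 222], [307, 234], [280, 200], [333, 191]] [[603.0, -75.0], [473.0, -37.0], [525.0, 132.0], [654.0, 93.0]]
side pad [307.70607029 246.2715655 ] [274 240  68  13 313] [544.3 -62.   71. ]
[ 80.  85. 150. 153.]
[[292, 188], [352, 193], [340, 253], [273, 243]] [[527.0, 136.0], [660.0, 103.0], [604.0, -86.0], [478.0, -45.0]]
62 [554.28889172  36.16411531   2.21868225] 335.72852627514476 [  5.94  -1.87  -0.36  -1.07   4.69  18.83  -0.34   6.63   1.74  -3.62
   2.56   2.7    8.72 -10.23]
pad [[585.36924844  -4.89999829  71.        ]] hinge [[514.15600391  89.18865035  66.        ]]
66 [565.34336309  29.18331647   0.93940492] 167.75727234970387 [ 0.26 -0.26 -4.84  1.55  2.77 11.05  3.6   0.4   0.98 -4.34  3.49 -7.41
 -3.48 -8.23]
pad [[534.9445361  -12.38784321  71.        ]] hinge [[604.59621736  82.86258092  66.        ]]
```

```bash
cat >> h.py <<'E'
def box(x,P):
    c,s=np.cos(x[2]),np.sin(x[2]);P=np.atleast_2d(np.asarray(P,float))
    return np.c_[P[:,:2]@np.array([[c,-s],[s,c]]).T+x[:2],P[:,2]]
E
python3 - <<'E'
from h import *
from scipy.optimize import minimize
ims=[];obs=[]
for n in('scene','side'):
    im=get_image(n);q=im['pixels'].astype(int)
    m=((q[...,2]-q[...,0]>32)&(q[...,2]>118)).astype(np.uint8);m[:,:240]=0;m[:,380:]=0
    c=max(cv2.findContours(m,cv2.RETR_EXTERNAL,cv2.CHAIN_APPROX_NONE)[0],key=cv2.contourArea)
    hull=cv2.convexHull(c);f=np.zeros_like(m);cv2.drawContours(f,[hull],-1,1,-1)
    hole=cv2.erode(f,np.ones((5,5)))*(q[...,2]<105).astype(np.uint8)
    k,l,st,ce=cv2.connectedComponentsWithStats(hole);i=1+np.argmax(st[1:,4]);print(n,'pad',ce[i],st[i],ray(im,ce[i],71).round(1))
    h=cv2.approxPolyDP(hull,4,True)[:,0]
    print(h.tolist(),[ray(im,a,70)[:2].round().tolist() for a in h])
    ims.append(im);obs.append((f,ce[i]))
P=[[a,b,70] for a in(-71.5,68.5) for b in(-90,90)]
def cost(x,ids=(0,1)):
    r=0
    for k in ids:
        g=np.zeros((1600,2560),np.uint8);h=cv2.convexHull(((proj(ims[k],box(x,P))+.5)*4).astype(np.float32))
        cv2.fillConvexPoly(g,np.round(h).astype(np.int32),1)
        f=cv2.resize(obs[k][0],None,fx=4,fy=4,interpolation=cv2.INTER_NEAREST);r+=(f!=g).sum()/16
    return r
for ids in((0,),(1,),(0,1)):
    s=minimize(cost,[568,28,-.29],args=(ids,),method='Nelder-Mead',options=dict(initial_simplex=[[568,28,-.29],[576,28,-.29],[568,36,-.29],[568,28,-.25]]))
    x=s.x;print(ids,x.round(3),s.fun,'pad',box(x,[-51.5,0,71]).round(1),'hinge',box(x,[66.5,0,66]).round(1))
E
```

```text
scene pad [300.92907801 213.19148936] [292 207  19  13 141] [519.5  44.6  71. ]
[[366, 222], [307, 233], [280, 200], [333, 191]] [[602.0, -74.0], [475.0, -33.0], [525.0, 132.0], [654.0, 93.0]]
side pad [292.3943662  211.60093897] [284 203  18  18 213] [522.1  48.1  71. ]
[[292, 188], [352, 195], [342, 248], [273, 239]] [[527.0, 136.0], [658.0, 96.0], [610.0, -72.0], [479.0, -33.0]]
(0,) [ 5.66226e+02  2.98120e+01 -2.90000e-01] 64.0 pad [[516.9  44.5  71. ]] hinge [[630.   10.8  66. ]]
(1,) [ 5.70041e+02  3.27970e+01 -2.92000e-01] 77.9375 pad [[520.7  47.6  71. ]] hinge [[633.7  13.7  66. ]]
(0, 1) [ 5.6882e+02  3.1751e+01 -2.9100e-01] 224.625 pad [[519.5  46.5  71. ]] hinge [[632.5  12.7  66. ]]
```

The box pose agrees between the two views, within about 3 mm: centre near (568.5, 31), yaw about -0.29, pad about (519.5, 46). All of that is consistent with the given sizes and reach.

Run:
```python
from h import *
x=[568.5,31.2,-.29]
print(togo(box(x,[-51.5,0,130])[0]).round(2),read_state()['tool_rot'],read_state()['eef_pos'])
```

```text
[-44.65 -38.11  10.13] [-3.14148515e+00 -3.96858011e-06  2.68777332e+00] [284.92902521 584.18703087 231.24794201]
```

send_rows(
  series=[
    {"dx":-44.65,"dy":-38.1,"dz":5,"az":-0.164,"hand":1},
    {"dx":-44.65,"dy":-38.1,"dz":5,"az":-0.164,"hand":1},
    {"dx":-44.65,"dy":-38.1,"dz":5,"az":-0.164,"hand":1},
    {"dx":-44.65,"dy":-38.1,"dz":5,"az":-0.164,"hand":1},
    {"dx":-44.65,"dy":-38.1,"dz":5,"az":-0.164,"hand":1},
    {"dx":-44.65,"dy":-38.1,"dz":5,"az":-0.164,"hand":1},
    {"dx":-44.65,"dy":-38.1,"dz":5,"az":-0.164,"hand":1},
    {"dx":-44.65,"dy":-38.1,"dz":5,"az":-0.164,"hand":1},
    {"dx":-44.65,"dy":-38.1,"dz":5,"az":-0.164,"hand":1},
    {"dx":-44.65,"dy":-38.1,"dz":5,"az":-0.164,"hand":1},
  ],
)

```text
invalid input at $.series[0]: expected keys ax, ay, az, dx, dy, dz, hand
```

send_rows(
  series=[
    {"ax":0,"ay":0,"dx":-44.65,"dy":-38.1,"dz":5,"az":-0.164,"hand":1},
    {"ax":0,"ay":0,"dx":-44.65,"dy":-38.1,"dz":5,"az":-0.164,"hand":1},
    {"ax":0,"ay":0,"dx":-44.65,"dy":-38.1,"dz":5,"az":-0.164,"hand":1},
    {"ax":0,"ay":0,"dx":-44.65,"dy":-38.1,"dz":5,"az":-0.164,"hand":1},
    {"ax":0,"ay":0,"dx":-44.65,"dy":-38.1,"dz":5,"az":-0.164,"hand":1},
    {"ax":0,"ay":0,"dx":-44.65,"dy":-38.1,"dz":5,"az":-0.164,"hand":1},
    {"ax":0,"ay":0,"dx":-44.65,"dy":-38.1,"dz":5,"az":-0.164,"hand":1},
    {"ax":0,"ay":0,"dx":-44.65,"dy":-38.1,"dz":5,"az":-0.164,"hand":1},
    {"ax":0,"ay":0,"dx":-44.65,"dy":-38.1,"dz":5,"az":-0.164,"hand":1},
    {"ax":0,"ay":0,"dx":-44.65,"dy":-38.1,"dz":5,"az":-0.164,"hand":1},
  ],
)

```text
clock: 1.45
eef_pos: [484.6, 125.7, 189.0]
tool_rot: [3.141, 0.001, 2.852]
force: [0.4, 0.3, -0.0]
width: 0.4
gripper_force: 0.0
```

Run:
```python
from h import *
x=[568.5,31.2,-.29]
s=read_state();print(togo(box(x,[-51.5,0,90])[0]).round(2),s['tool_rot'],s['eef_pos'],s['clock'],s['width'],s['qpos'].round(2),s['force'])
```

```text
[-5.58 -6.66  9.9 ] [3.14099031e+00 7.59041430e-04 2.85203291e+00] [484.55897261 125.66801397 189.03295766] 1.45 0.40047716319575094 [-0.3   0.48 -0.01  1.97  0.01  0.69  0.97] [ 0.44632648  0.29297436 -0.04963871]
```

send_rows(
  series=[
    {"ax":0,"ay":0,"az":0,"dx":-5.6,"dy":-6.65,"dz":5,"hand":1},
    {"ax":0,"ay":0,"az":0,"dx":-5.6,"dy":-6.65,"dz":9,"hand":1},
    {"ax":0,"ay":0,"az":0,"dx":-5.6,"dy":-6.65,"dz":9.9,"hand":1},
    {"ax":0,"ay":0,"az":0,"dx":-5.6,"dy":-6.65,"dz":9.9,"hand":1},
    {"ax":0,"ay":0,"az":0,"dx":-5.6,"dy":-6.65,"dz":9.9,"hand":1},
  ],
)

```text
clock: 1.95
eef_pos: [518.2, 48.3, 90.1]
tool_rot: [3.141, -0.001, 2.852]
force: [0.7, 0.2, -0.4]
width: -0.1
gripper_force: 0.0
```

Run:
```python
from h import *
x=[568.5,31.2,-.29]
s=read_state();print(togo(box(x,[-51.5,0,90])[0]).round(2),s['eef_pos'],s['clock'])
im=get_image('side');p=im['pixels'];print(proj(im,[s['eef_pos']]))
cv2.imwrite('pics/side1.png',cv2.resize(p[130:280,220:400][:,:,::-1].copy(),None,fx=4,fy=4,interpolation=cv2.INTER_CUBIC))
```

```text
[-0.16 -0.2   0.01] [518.19966896  48.3318835   90.08687326] 1.95
[[290.29376726 204.4962719 ]]
```

View pics/side1.png

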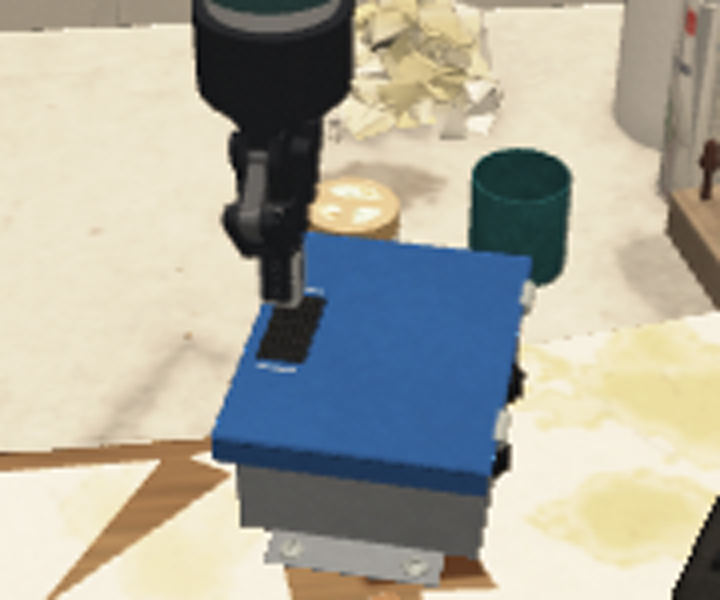

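The fingertips hang just above the pad. In the full image they are at about (291,205), and the calibration predicts (290,204.5). Next I press, let go and retreat.

send_rows(
  series=[
    {"ax":0,"ay":0,"az":0,"dx":-0.1,"dy":-0.1,"dz":1.5,"hand":1},
    {"ax":0,"ay":0,"az":0,"dx":-0.1,"dy":-0.1,"dz":2.6,"hand":1},
    {"ax":0,"ay":0,"az":0,"dx":-0.1,"dy":-0.1,"dz":3.0,"hand":1},
    {"ax":0,"ay":0,"az":0,"dx":-0.1,"dy":-0.1,"dz":3.1,"hand":1},
  ],
)

```text
clock: 2.4
eef_pos: [520.8, 48.5, 61.6]
tool_rot: [3.139, 0.004, 2.854]
force: [-3.4, 0.8, 22.6]
width: 0.0
gripper_force: 11.1
```

send_rows(
  series=[
    {"ax":0,"ay":0,"az":0,"dx":0,"dy":0,"dz":-2.5,"hand":1},
    {"ax":0,"ay":0,"az":0,"dx":3,"dy":0,"dz":-6.5,"hand":1},
    {"ax":0,"ay":0,"az":0,"dx":7,"dy":0,"dz":-9.5,"hand":1},
    {"ax":0,"ay":0,"az":0,"dx":10,"dy":0,"dz":-13,"hand":1},
    {"ax":0,"ay":0,"az":0,"dx":10,"dy":0,"dz":-15,"hand":1},
    {"ax":0,"ay":0,"az":0,"dx":10,"dy":0,"dz":-15,"hand":1},
    {"ax":0,"ay":0,"az":0,"dx":10,"dy":0,"dz":-15,"hand":1},
    {"ax":0,"ay":0,"az":0,"dx":10,"dy":0,"dz":-15,"hand":1},
    {"ax":0,"ay":0,"az":0,"dx":10,"dy":0,"dz":-15,"hand":1},
    {"ax":0,"ay":0,"az":0,"dx":10,"dy":0,"dz":-15,"hand":1},
  ],
)

```text
clock: 3.4
eef_pos: [423.0, 74.9, 208.0]
tool_rot: [-3.141, -0.002, 2.851]
force: [-0.7, 0.6, -0.7]
width: -0.2
gripper_force: 0.0
```

send_rows(
  series=[
    {"ax":0,"ay":0,"az":0,"dx":0,"dy":0,"dz":0,"hand":1},
    {"ax":0,"ay":0,"az":0,"dx":0,"dy":0,"dz":0,"hand":1},
    {"ax":0,"ay":0,"az":0,"dx":0,"dy":0,"dz":0,"hand":1},
    {"ax":0,"ay":0,"az":0,"dx":0,"dy":0,"dz":0,"hand":1},
    {"ax":0,"ay":0,"az":0,"dx":0,"dy":0,"dz":0,"hand":1},
    {"ax":0,"ay":0,"az":0,"dx":0,"dy":0,"dz":0,"hand":1},
    {"ax":0,"ay":0,"az":0,"dx":0,"dy":0,"dz":0,"hand":1},
    {"ax":0,"ay":0,"az":0,"dx":0,"dy":0,"dz":0,"hand":1},
    {"ax":0,"ay":0,"az":0,"dx":0,"dy":0,"dz":0,"hand":1},
    {"ax":0,"ay":0,"az":0,"dx":0,"dy":0,"dz":0,"hand":1},
  ],
)

```text
clock: 4.4
eef_pos: [423.3, 75.0, 208.9]
tool_rot: [3.142, 0.0, 2.852]
force: [0.2, -0.0, -0.0]
width: 0.1
gripper_force: 0.0
```

Run:
```python
from h import *
x=[568.5,31.2,-.29]
L=[]
for n in('scene','side','wrist'):
    im=get_image(n);p=im['pixels'][:,:,::-1].copy()
    q=proj(im,box(x,[[-18,b,55] for b in(42,0,-42)]));print(n,q.round(1).tolist())
    L.append(cv2.resize(p[100:280,225:405] if n!='wrist' else p,(480,480) if n!='wrist' else (640,400),interpolation=cv2.INTER_CUBIC))
    cv2.imwrite(f'pics/{n}2.png',p)
cv2.imwrite('pics/w2.png',L[2]);cv2.imwrite('pics/ss2.png',cv2.resize(np.hstack(L[:2]),(800,400)))
```

```text
scene [[307.7, 209.3], [314.7, 216.9], [322.1, 225.1]]
side [[310.4, 208.2], [306.6, 220.1], [302.6, 232.9]]
wrist [[361.0, 314.2], [317.5, 314.3], [274.0, 314.3]]
```

View pics/ss2.png

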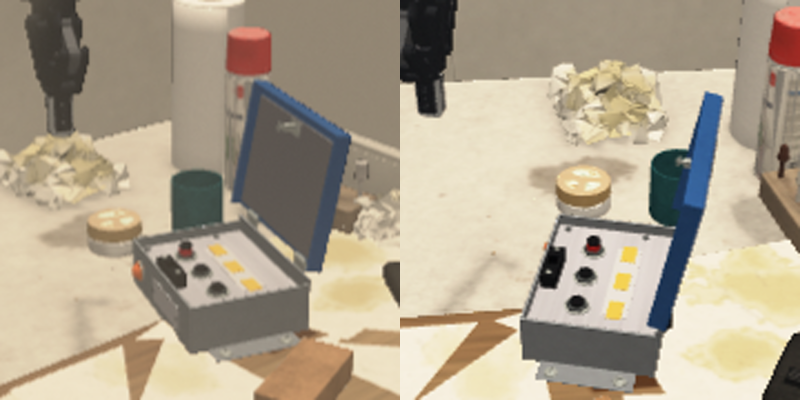

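View pics/w2.png

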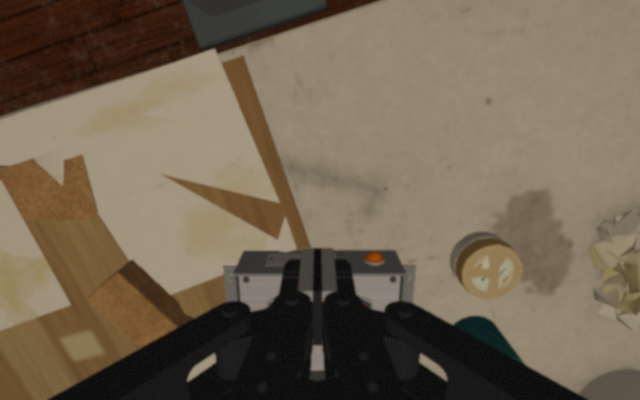

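The cover stands open. The side view shows the tripped button, with its red band, at about (312,209), which is the left of the row at box y +42 (predicted (310.4,208.2)). The other two are in. The wrist view shows the box front wall below the fingers, with the pot clear of them on the right.

Run:
```python
from h import *
x=[568.5,31.2,-.29]
for z in(75,46.5): print(togo(box(x,[-17,42,z])[0]).round(2))
```

```text
[-13.47   4.15  13.39]
[-13.47   4.15  16.24]
```

send_rows(
  series=[
    {"ax":0,"ay":0,"az":0,"dx":-5,"dy":2,"dz":3,"hand":1},
    {"ax":0,"ay":0,"az":0,"dx":-9,"dy":4,"dz":6,"hand":1},
    {"ax":0,"ay":0,"az":0,"dx":-13,"dy":4.15,"dz":9,"hand":1},
    {"ax":0,"ay":0,"az":0,"dx":-13.47,"dy":4.15,"dz":12.5,"hand":1},
    {"ax":0,"ay":0,"az":0,"dx":-13.47,"dy":4.15,"dz":13.4,"hand":1},
    {"ax":0,"ay":0,"az":0,"dx":-13.47,"dy":4.15,"dz":14.4,"hand":1},
    {"ax":0,"ay":0,"az":0,"dx":-13.47,"dy":4.15,"dz":15.4,"hand":1},
    {"ax":0,"ay":0,"az":0,"dx":-13.47,"dy":4.15,"dz":16.0,"hand":1},
    {"ax":0,"ay":0,"az":0,"dx":-13.47,"dy":4.15,"dz":16.3,"hand":1},
    {"ax":0,"ay":0,"az":0,"dx":-13.47,"dy":4.15,"dz":16.3,"hand":1},
  ],
)

```text
clock: 5.55
eef_pos: [564.3, 76.7, 47.1]
tool_rot: [3.141, 0.001, 2.852]
force: [-1.1, -0.5, 0.6]
width: -0.4
gripper_force: 0.3
```

send_rows(
  series=[
    {"ax":0,"ay":0,"az":0,"dx":0,"dy":0,"dz":0.1,"hand":1},
    {"ax":0,"ay":0,"az":0,"dx":0,"dy":0,"dz":0.15,"hand":1},
  ],
)

```text
clock: 5.75
eef_pos: [564.4, 76.7, 46.9]
tool_rot: [3.141, 0.001, 2.852]
force: [-4.4, 0.1, 19.5]
width: -0.3
gripper_force: 9.8
```

send_rows(
  series=[
    {"ax":0,"ay":0,"az":0,"dx":0,"dy":0,"dz":-4,"hand":1},
    {"ax":0,"ay":0,"az":0,"dx":4,"dy":0,"dz":-9,"hand":1},
    {"ax":0,"ay":0,"az":0,"dx":8,"dy":-2,"dz":-12,"hand":1},
    {"ax":0,"ay":0,"az":0,"dx":10,"dy":-4,"dz":-16,"hand":1},
    {"ax":0,"ay":0,"az":0,"dx":10,"dy":-4,"dz":-20,"hand":1},
    {"ax":0,"ay":0,"az":0,"dx":10,"dy":-4,"dz":-20,"hand":1},
  ],
)

```text
clock: 6.35
eef_pos: [458.9, 66.6, 250.4]
tool_rot: [3.136, 0.01, 2.851]
force: [1.2, 0.3, 0.1]
width: 0.1
gripper_force: 0.0
```

Run:
```python
from h import *
L=[]
for n in('scene','side'):
    p=get_image(n)['pixels'][:,:,::-1]
    L.append(cv2.resize(p[140:270,255:385] ,(400,400),interpolation=cv2.INTER_CUBIC))
cv2.imwrite('pics/ss3.png',np.hstack(L))
x=[568.5,31.2,-.29]
s=read_state();print(s['eef_pos'],s['clock'])
H=[66.5,66]
for bx,z in((-20,260),(122,260),(122,160)): print(bx,z,togo(box(x,[bx,0,z])[0]).round(2))
```

```text
[457.77548255  66.78300244 246.43860116] 6.45
-20 260 [-9.63 -0.24 -1.31]
122 260 [-23.83  -0.24  -1.25]
122 160 [-23.79  -0.27   8.75]
```

View pics/ss3.png

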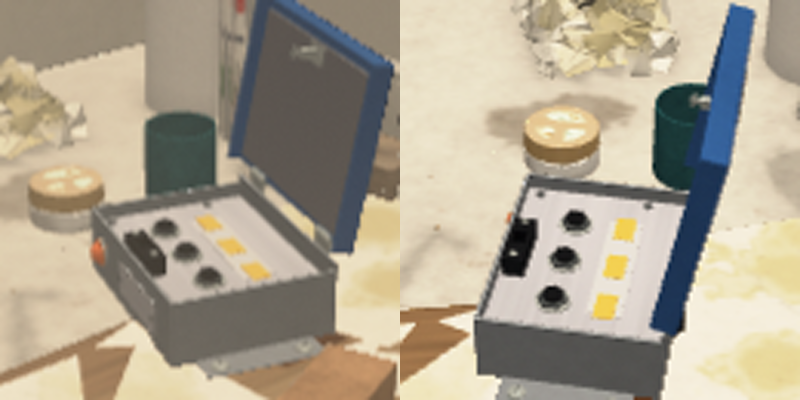

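All three buttons are in, with no red band showing: the scene-crop caps are at (165,229), (186,251) and (209,276). The cover is still open. Next I go over and behind it.

send_rows(
  series=[
    {"ax":0,"ay":0,"az":0,"dx":-5,"dy":-0.25,"dz":-2,"hand":1},
    {"ax":0,"ay":0,"az":0,"dx":-10,"dy":-0.25,"dz":-2.5,"hand":1},
    {"ax":0,"ay":0,"az":0,"dx":-15,"dy":-0.25,"dz":-2.5,"hand":1},
    {"ax":0,"ay":0,"az":0,"dx":-20,"dy":-0.25,"dz":-2.5,"hand":1},
    {"ax":0,"ay":0,"az":0,"dx":-24.7,"dy":-0.25,"dz":-2.5,"hand":1},
    {"ax":0,"ay":0,"az":0,"dx":-24.7,"dy":-0.25,"dz":-2.5,"hand":1},
    {"ax":0,"ay":0,"az":0,"dx":-24.7,"dy":-0.25,"dz":1,"hand":1},
    {"ax":0,"ay":0,"az":0,"dx":-24.7,"dy":-0.25,"dz":5,"hand":1},
    {"ax":0,"ay":0,"az":0,"dx":-24.7,"dy":-0.25,"dz":8.2,"hand":1},
    {"ax":0,"ay":0,"az":0,"dx":-24.7,"dy":-0.25,"dz":8.2,"hand":1},
  ],
)

```text
clock: 7.45
eef_pos: [687.8, -5.9, 155.5]
tool_rot: [-3.138, -0.013, 2.852]
force: [-0.7, 0.2, -0.7]
width: 0.2
gripper_force: 0.0
```

Run:
```python
from h import *
x=[568.5,31.2,-.29]
s=read_state();print(s['eef_pos'],s['clock'],s['force'])
cv2.imwrite('pics/side4.png',cv2.resize(get_image('side')['pixels'][100:280,225:425,::-1].copy(),None,fx=3,fy=3))
for th in(1.65,1.5,1.35,1.2,1.05,.9,.75,.6,.45,.3,.15,0):
    r=99+(129-99)*min(1,max(0,(1.55-th)/1.55)); X=66.5-r*np.cos(th)+4*np.sin(th)+11; Z=66+r*np.sin(th)+4*np.cos(th)
    print(th,round(X),round(Z),togo(box(x,[X,0,Z])[0]).round(2))
```

```text
[687.82665336  -5.86384939 155.5295199 ] 7.45 [-0.69218352  0.21177088 -0.73141014]
1.65 89 164 [ 3.8   0.08 -0.51]
1.5 74 166 [ 5.29  0.08 -0.67]
1.35 59 167 [ 6.85  0.08 -0.78]
1.2 43 166 [ 8.45  0.09 -0.65]
1.05 27 162 [10.04  0.09 -0.26]
0.9 11 156 [11.6   0.09  0.39]
0.75 -4 147 [13.08  0.09  1.29]
0.6 -17 136 [14.43  0.09  2.44]
0.45 -29 122 [15.61  0.1   3.82]
0.3 -39 106 [16.59  0.1   5.39]
0.15 -47 89 [17.34  0.11  7.14]
0 -52 70 [17.82  0.11  9.02]
```

View pics/side4.png

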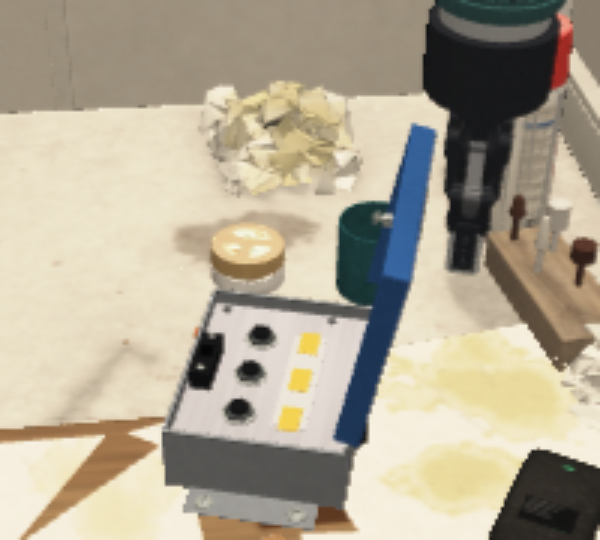

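The fingers hang behind the outer face (tip at about (465,268) in the crop) without touching it. Next I start the push.

send_rows(
  series=[
    {"ax":0,"ay":0,"az":0,"dx":1.5,"dy":0.1,"dz":-0.5,"hand":1},
    {"ax":0,"ay":0,"az":0,"dx":2.8,"dy":0.1,"dz":-0.5,"hand":1},
    {"ax":0,"ay":0,"az":0,"dx":3.8,"dy":0.1,"dz":-0.5,"hand":1},
    {"ax":0,"ay":0,"az":0,"dx":5.3,"dy":0.1,"dz":-0.6,"hand":1},
    {"ax":0,"ay":0,"az":0,"dx":5.3,"dy":0.1,"dz":-0.6,"hand":1},
  ],
)

```text
clock: 8.0
eef_pos: [641.6, 10.7, 169.9]
tool_rot: [3.141, 0.0, 2.853]
force: [0.1, 0.2, -0.1]
width: -0.1
gripper_force: 0.0
```

Run:
```python
from h import *
x=[568.5,31.2,-.29]
s=read_state();print(s['eef_pos'],s['tool_rot'],s['clock'],s['force'])
for th in(1.35,1.2,1.05,.9,.75,.6,.45,.3,.15,0):
    r=99+(129-99)*min(1,max(0,(1.55-th)/1.55)); X=66.5-r*np.cos(th)+4*np.sin(th)+11; Z=66+r*np.sin(th)+4*np.cos(th)
    print(th,round(X),round(Z),togo(box(x,[X,0,Z])[0]).round(2))
```

```text
[641.5978369   10.67617732 169.93001015] [3.14076687e+00 2.56851748e-04 2.85284940e+00] 8.0 [ 0.07404019  0.24434935 -0.08989862]
1.35 59 167 [ 1.7  -0.12  0.27]
1.2 43 166 [ 3.3  -0.12  0.39]
1.05 27 162 [ 4.9  -0.12  0.77]
0.9 11 156 [ 6.46 -0.12  1.4 ]
0.75 -4 147 [ 7.95 -0.12  2.29]
0.6 -17 136 [ 9.3  -0.11  3.43]
0.45 -29 122 [10.5  -0.11  4.8 ]
0.3 -39 106 [11.49 -0.11  6.37]
0.15 -47 89 [12.25 -0.11  8.11]
0 -52 70 [12.74 -0.12  9.99]
```

send_rows(
  series=[
    {"ax":0,"ay":0,"az":0,"dx":1.7,"dy":-0.1,"dz":0.25,"hand":1},
    {"ax":0,"ay":0,"az":0,"dx":3.3,"dy":-0.1,"dz":0.4,"hand":1},
    {"ax":0,"ay":0,"az":0,"dx":4.9,"dy":-0.1,"dz":0.75,"hand":1},
    {"ax":0,"ay":0,"az":0,"dx":5.7,"dy":-0.1,"dz":1.1,"hand":1},
    {"ax":0,"ay":0,"az":0,"dx":6.4,"dy":-0.1,"dz":1.4,"hand":1},
    {"ax":0,"ay":0,"az":0,"dx":6.4,"dy":-0.1,"dz":1.4,"hand":1},
  ],
)

```text
clock: 8.6
eef_pos: [580.2, 27.3, 154.1]
tool_rot: [-3.141, -0.001, 2.852]
force: [0.5, -0.5, 1.6]
width: 0.0
gripper_force: 0.4
```

Run:
```python
from h import *
x=[568.5,31.2,-.29]
s=read_state();print(s['eef_pos'],s['tool_rot'],s['clock'],s['force'])
cv2.imwrite('pics/side5.png',cv2.resize(get_image('side')['pixels'][100:280,225:425,::-1].copy(),None,fx=3,fy=3))
for th in(.75,.6,.45,.3,.15,0):
    r=99+(129-99)*min(1,max(0,(1.55-th)/1.55)); X=66.5-r*np.cos(th)+4*np.sin(th)+11; Z=66+r*np.sin(th)+4*np.cos(th)
    print(th,round(X),round(Z),togo(box(x,[X,0,Z])[0]).round(2))
print(togo(box(x,[-51.5,0,60.5])[0]).round(2))
```

```text
[580.1651653   27.27617268 154.12574262] [-3.14132729e+00 -1.30490346e-03  2.85214346e+00] 8.6 [ 0.50105726 -0.47406376  1.56762513]
0.75 -4 147 [1.65 0.04 0.74]
0.6 -17 136 [3.01 0.04 1.88]
0.45 -29 122 [4.21 0.04 3.24]
0.3 -39 106 [5.2  0.04 4.81]
0.15 -47 89 [5.95 0.04 6.56]
0 -52 70 [6.45 0.04 8.44]
[6.45 0.04 9.39]
```

View pics/side5.png

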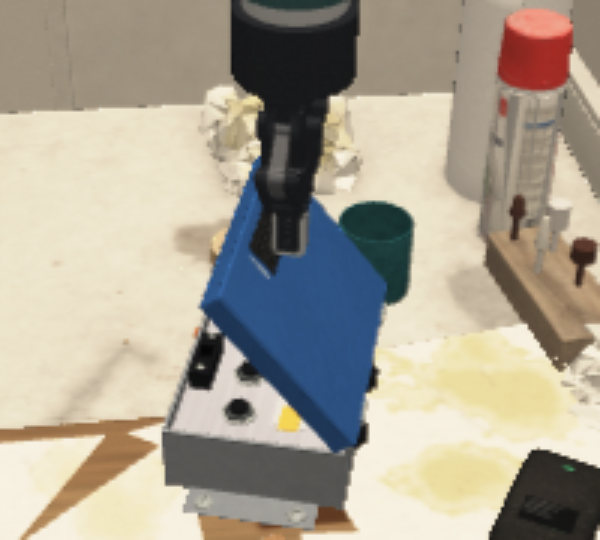

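The cover is about halfway down, with the fingertips on its outer face beside the pad at about (288,250) in the crop. I carry on down, press to the stop, then let go.

send_rows(
  series=[
    {"ax":0,"ay":0,"az":0,"dx":1.65,"dy":0,"dz":0.75,"hand":1},
    {"ax":0,"ay":0,"az":0,"dx":3.0,"dy":0,"dz":1.9,"hand":1},
    {"ax":0,"ay":0,"az":0,"dx":4.2,"dy":0,"dz":3.25,"hand":1},
    {"ax":0,"ay":0,"az":0,"dx":5.2,"dy":0,"dz":4.8,"hand":1},
    {"ax":0,"ay":0,"az":0,"dx":5.95,"dy":0,"dz":6.5,"hand":1},
    {"ax":0,"ay":0,"az":0,"dx":6.4,"dy":0,"dz":8.2,"hand":1},
    {"ax":0,"ay":0,"az":0,"dx":6.4,"dy":0,"dz":9.0,"hand":1},
    {"ax":0,"ay":0,"az":0,"dx":6.4,"dy":0,"dz":9.4,"hand":1},
    {"ax":0,"ay":0,"az":0,"dx":6.4,"dy":0,"dz":9.45,"hand":1},
  ],
)

```text
clock: 9.55
eef_pos: [520.1, 45.2, 61.7]
tool_rot: [3.141, 0.0, 2.851]
force: [-3.7, 0.4, 22.3]
width: -0.0
gripper_force: 10.9
```

The press reached the stop at the same height as the first one, z 61.7. Releasing straight up.

send_rows(
  series=[
    {"ax":0,"ay":0,"az":0,"dx":0,"dy":0,"dz":-1,"hand":1},
    {"ax":0,"ay":0,"az":0,"dx":0,"dy":0,"dz":-4,"hand":1},
    {"ax":0,"ay":0,"az":0,"dx":4,"dy":0,"dz":-8,"hand":1},
    {"ax":0,"ay":0,"az":0,"dx":8,"dy":0,"dz":-12,"hand":1},
    {"ax":0,"ay":0,"az":0,"dx":10,"dy":0,"dz":-15,"hand":1},
    {"ax":0,"ay":0,"az":0,"dx":10,"dy":0,"dz":-15,"hand":1},
    {"ax":0,"ay":0,"az":0,"dx":10,"dy":0,"dz":-15,"hand":1},
    {"ax":0,"ay":0,"az":0,"dx":10,"dy":0,"dz":-15,"hand":1},
    {"ax":0,"ay":0,"az":0,"dx":10,"dy":0,"dz":-15,"hand":1},
    {"ax":0,"ay":0,"az":0,"dx":10,"dy":0,"dz":-15,"hand":1},
  ],
)

```text
clock: 10.55
eef_pos: [423.7, 73.5, 208.7]
tool_rot: [-3.14, -0.002, 2.851]
force: [1.1, 0.1, -1.6]
width: -0.2
gripper_force: 0.0
```

Run:
```python
from h import *
p=get_image('side')['pixels'];a=cv2.imread('pics/side0.png')[:,:,::-1]
d=np.abs(p[180:270,260:365].astype(int)-a[180:270,260:365]).max(2);print((d>25).sum(),d.mean(),read_state()['clock'])
cv2.imwrite('pics/side6.png',cv2.resize(p[100:280,225:425,::-1].copy(),None,fx=3,fy=3))
```

```text
17 4.2216931216931215 10.6
```

View pics/side6.png

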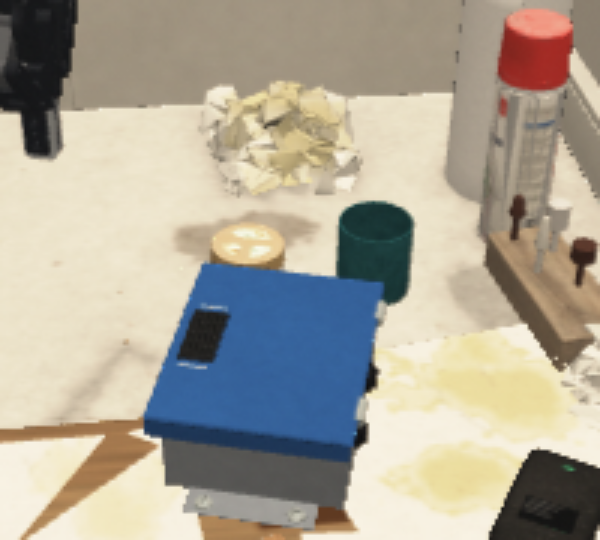

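The cover is latched shut, with the pad at (204,336) in the crop. The view of the box matches the first picture, the neighbouring things haven't moved, and the arm is clear.

```bash
python3 -c "from cell import *;print(finish_job())"
```

```text
the job is handed in; nothing more can be done
None
```

I popped the cover open, pushed the tripped left-hand breaker button in, and pressed the cover latched shut again. The job was handed in at about 10.6 s on the robot's clock; no verdict came back, but the last picture shows the cover latched, with the pot and sleeve in place and the arm clear.

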